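Pin the cutting board into line on its stand

TASK

The blue cutting board has slipped out of line on its stand. Take the red-handled tapered pin from its rack and push it point first down through the hole in the steel bracket and the offset hole in the board's tongue below, until its collar lies flat on the bracket and the board is drawn into line; leave it there. Let the pin pull the board across, do not push the board with the arm or gripper, and leave the other things on the counter and the bowl on the board undisturbed.

Things in the scene. Friction and masses are not known exactly. Their poses are not given: they have to be found in the camera images.
- pin: tapered locking pin, 0.2 to 0.4 kg, hanging upright in the rack at the start, point down. Origin: centre of the underside of its round collar; z runs up its axis. Above the origin: steel collar 46 mm across, 6 mm thick, then a red square plastic grip 26 x 26 mm whose faces look along the pin's x and y, from 6 to 56 mm above the origin. Below the origin: a straight steel shank 27 mm across for 30 mm, then a taper down to a 6 mm wide point 88 mm below the origin
- pin_tip (a point): the point of the pin, 88 mm below the pin's origin on its axis
- rack: fixed white plastic pin rack, 80 x 80 mm, 100 mm tall; its flat top has a 36 mm hole in which the pin hangs loosely by its collar. Origin: centre of its underside on the counter
- stand: fixed stainless stand that carries the cutting board. Origin: on the counter right under the bracket hole; z up; its x runs from the bracket towards the board, which is the direction in which the board can slide. The bracket is a flat steel bridge, 60 mm (x) by 130 mm (y), 10 mm thick, its top 100 mm above the counter. Under the bracket hole there is free space down to the counter
- bracket_hole (a point): centre of the 30 mm through hole in the fixed bracket, on its top face (100 mm above the counter). The seated pin's collar lies flat here
- tongue_hole (a point): centre of the 30 mm through hole in the board's brass-coloured tongue, on the tongue's top face (87 mm above the counter, 3 mm below the underside of the bracket; the tongue is 10 mm thick). At the start it lies 6 to 9 mm from the bracket hole's axis, along the stand's +x
- board: blue plastic cutting board 200 x 220 x 15 mm (top 87 mm above the counter) with its brass-coloured tongue, which reaches under the bracket. It slides on the stand against about 3 N of friction and stays where it is left. Origin: on the axis of the tongue hole, at counter height; axes as the stand's
- slide (a joint): how far the board stands out of line along the stand's x, in m: 0 is in line (holes concentric), positive is away from the bracket; travel -0.012 to 0.012
- pitcher: clear plastic pitcher, 100 mm across, 180 mm tall, with a side handle; bystander
- jar_a: clear glass jar with a steel lid, 76 mm across, 125 mm tall; bystander
- jar_b: amber glass jar with a brass lid, 76 mm across, 125 mm tall; bystander
- tumbler: green glass tumbler, 72 mm across, 100 mm tall; bystander
- tub: small white plastic tub, 72 mm across, 60 mm tall; bystander
- band: brass jar band (ring) lying flat, 80 mm across, 14 mm high; bystander
- bowl: white bowl standing on the board, 100 mm across, 45 mm tall; it rides along with the board; bystander
Mind the look-alikes: they are no part of the job. What is meant by the pin is not purple or yellow, and is the larger of those in its own colour.

How it is judged:
By the outcome, as a careful person would: the job done as asked, in the order asked, and still so for the second after the job is handed in, with the robot touching nothing.
It also fails if it takes over 38 s, if anything falls off the work surface, if the arm or the gripper's body presses on something with over 40 N, if the wrist force passes 120 N, or if a joint passes its speed limit or range.

ROBOT

A 6-joint arm with a two-finger parallel gripper is mounted at the origin on the work surface. World frame = base frame: x ahead of the robot, y to its left, z up, the work surface at z = 0. Lengths are in m, angles in rad, forces in N, time in s.
With the tool pointing down it reaches from about 0.25 to 0.775 m from the base axis. Payload 8.9 kg.
Tool frame: the origin (TCP) lies between the finger pads; the fingertips stand 14 mm ahead of it and the grasp point (between the pads) lies 5 mm behind it; z points along the fingers, y is the direction in which the jaws open and shut (so a half turn about z gives the same grasp; the last joint's range is limited). The gripper opens to 85 mm and grips with 20 to 120 N. Pads are 22 mm wide; open, the fingers measure 114 mm over their backs; the gripper's body (76 mm by 85 mm) begins 54 mm behind the grasp point. The pads swing forward as they close: fully open they stand 13 mm farther back than shut.
Start: joints at [1.053, 0.291, -0.153, 1.127, 0, 1.431], TCP at [0.194, 0.488, 0.245] pointing down, gripper open.
Joint ranges: [-2.52, 2.52], [-0.91, 1.74], [-1.3, 1.37], [-1.96, 2.02], [-1.52, 1.47], [-3.14, 3.14]. Speed limits (rad/s): [2.22, 2.22, 2.79, 3.14, 3.14, 3.14].

INTERFACE

Orientations are given as a rotation vector (axis times angle).
In Python, from plant import ctrl, cams, workorder gives the robot as it stands.
- The arm moves only by the shell command python3 -m crank 'ROWS' [FORCE]. ROWS is JSON, one flat list of numbers, 7 for each row, row after row: the finger opening in m, from 0 to 0.0854, then the shift along the tool's x, y, z in m, then the turn, a rotation vector about the tool's x, y, z in rad. A call has 1 to 8 rows; each row shifts and turns the pose as measured when the row begins, along the tool's axes as they then stand; what a row does not reach is not made up. A row lasts 1/12 s, in which the tool goes at most 41.7 mm and 7.16 degrees, less where a joint would pass 70% of its speed; a pose out of reach is approached as far as the arm can. A call is refused whole if a number of a shift passes 0.0417 or a number of a turn 0.125, either way. A call with a gripper value outside its range is refused whole. The fingers move at their own pace and stop on an object; FORCE is the grip in N (left out, the last holds). Time passes only in rows, so rows that do not move let the fingers close. It gives the time, the measured TCP pose, the force and the opening at its end, in the units of the state.
- ctrl.get_obs(): the state, without advancing time (a new reading comes with each control period).
- cams.camera(name): name is "side" or "top" or "wrist"; returns the picture (384x512x3 uint8, blue, green, red); there is no depth.
- cams.camera_model(name): a dict with "fx", "fy", "cx", "cy" (pixels), "dist_coeffs" ([k1, k2, p1, p2, k3] as OpenCV has them; the pictures are not rectified), "extrinsics" (4x4, takes a point from camera to world coordinates). Camera axes: x right, y down, z forward; pixel columns grow to the right and rows downward; lengths in m; the calibration is good to about 2 mm. A picture is of the moment at which its call begins: read the wrist's pose just before it. camera_model takes no time and is no camera call; for the wrist camera it gives the pose at the moment of the call.
- workorder.close_job(): hands the job in, once; it reports no verdict.
The state is a dict: "t": time; "qpos": joint angles; "qd": joint speeds; "joint_efforts": joint torques, N m; "eef_pos": TCP position; "orientation": TCP orientation; "ft_force": force on the tool from outside, world axes, zero at the start; "wrist_torque": the same for the moment, N m; "opening": opening from 0.0 (shut) to 1.0 (fully open).
Only numpy, scipy, OpenCV 4.12 (cv2) and the standard library are available. Lean on these libraries where they do the work, as an engineer would, in place of code of your own. Each camera call takes 0.05 s, during which the arm holds its last target.

## Working session

There is one attempt and no reset: what is moved stays moved. The work goes in short steps, Python scripts to look and compute and a shell command to move; the robot and the scene stay as the last step left them, time stands still between calls to the robot, and variables do not carry over. Pictures are saved under pics/ and viewed, and the job is handed in when it is done.

```bash
ls; mkdir -p pics; python3 - <<'E'
from plant import ctrl,cams
import cv2
o=ctrl.get_obs();print(o['t'],o['eef_pos'],o['orientation'],o['opening'],o['ft_force'])
for n in("side","top","wrist"):
    cv2.imwrite(f"pics/{n}0.png",cams.camera(n))
    m=cams.camera_model(n);print(n,m['fx'],m['cx'],m['cy'],m['dist_coeffs']);print(m['extrinsics'])
E
```

```text
pics
0.0 [0.19392436 0.48741002 0.24471822] [-5.91381619e-01 -3.08496737e+00  1.99851269e-03] 0.9988916286725115 [-0.73438824  0.46898611 -0.00922553]
side 411.5388909868691 259.187811810158 190.52093668196287 [0.04715979 0.         0.         0.         0.        ]
[[ 0.87350987 -0.34618376  0.34225329  0.06237772]
 [-0.48673532 -0.63310767  0.60188322 -0.74853925]
 [ 0.00832099 -0.6923377  -0.72152566  1.00963508]
 [ 0.          0.          0.          1.        ]]
top 429.2414451625959 253.92351055432022 198.11060427459216 [-0.08638169  0.          0.          0.          0.        ]
[[ 2.30735979e-05 -9.99323015e-01  3.67900969e-02  4.45508174e-01]
 [-9.99999107e-01  2.61106562e-05  1.33640738e-03 -1.77320372e-02]
 [-1.33646327e-03 -3.67900949e-02 -9.99322122e-01  1.57015786e+00]
 [ 0.00000000e+00  0.00000000e+00  0.00000000e+00  1.00000000e+00]]
wrist 338.2990443755429 255.13122483213718 190.01919066852136 [-0.03430402  0.          0.          0.          0.        ]
[[ 3.70135983e-01  8.85512364e-01  2.80833060e-01  1.22155257e-01]
 [ 9.28977576e-01 -3.52775497e-01 -1.12027278e-01  5.15805192e-01]
 [-1.30517480e-04  3.02352942e-01 -9.53196035e-01  3.73942950e-01]
 [ 0.00000000e+00  0.00000000e+00  0.00000000e+00  1.00000000e+00]]
```

View pics/side0.png

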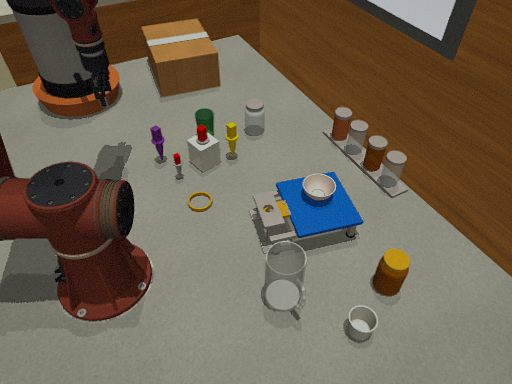

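View pics/top0.png

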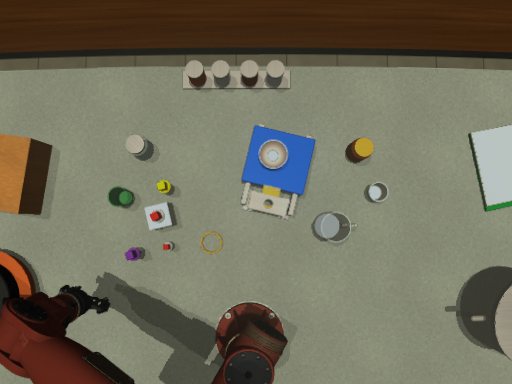

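View pics/wrist0.png

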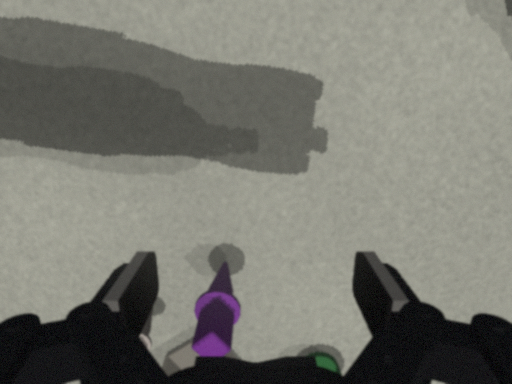

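The side view shows the white rack at (204,150) with a red grip at (202,133). The smaller red pin is at (178,165), purple at (158,142) and yellow at (232,140). Candidates in the top view:
- Red pin in the rack, (157,215)
- Small red pin, (168,246)
- Purple pin, (133,254)
- Yellow pin, (164,186)

I choose the red one in the rack, and check it in a crop.

```bash
python3 - <<'E'
import cv2,numpy as np
t=cv2.imread('pics/top0.png');s=cv2.imread('pics/side0.png')
a=cv2.resize(t[165:275,105:235],None,fx=3,fy=3,interpolation=cv2.INTER_CUBIC)
b=cv2.resize(s[110:190,140:250],None,fx=3,fy=3,interpolation=cv2.INTER_CUBIC)
h=max(a.shape[0],b.shape[0]);c=np.zeros((h,a.shape[1]+b.shape[1],3),np.uint8);c[:a.shape[0],:a.shape[1]]=a;c[:b.shape[0],a.shape[1]:]=b
cv2.imwrite('pics/crop1.png',c)
cv2.imwrite('pics/crop2.png',cv2.resize(t[115:235,225:330],None,fx=5,fy=5,interpolation=cv2.INTER_CUBIC))
cv2.imwrite('pics/crop3.png',cv2.resize(s[165:255,240:370],None,fx=6,fy=6,interpolation=cv2.INTER_CUBIC))
E
```

```text
(no output)
```

View pics/crop1.png

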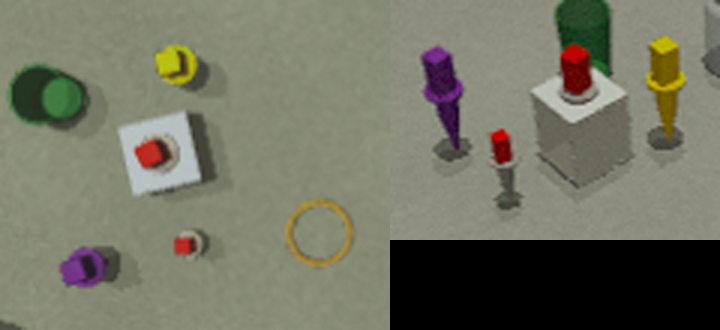

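View pics/crop2.png

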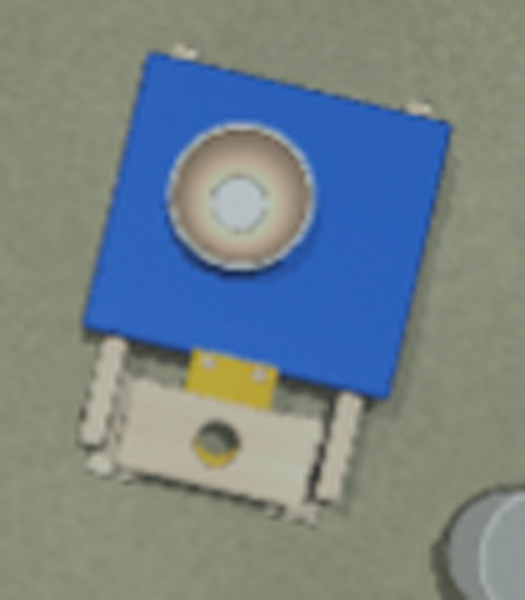

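View pics/crop3.png

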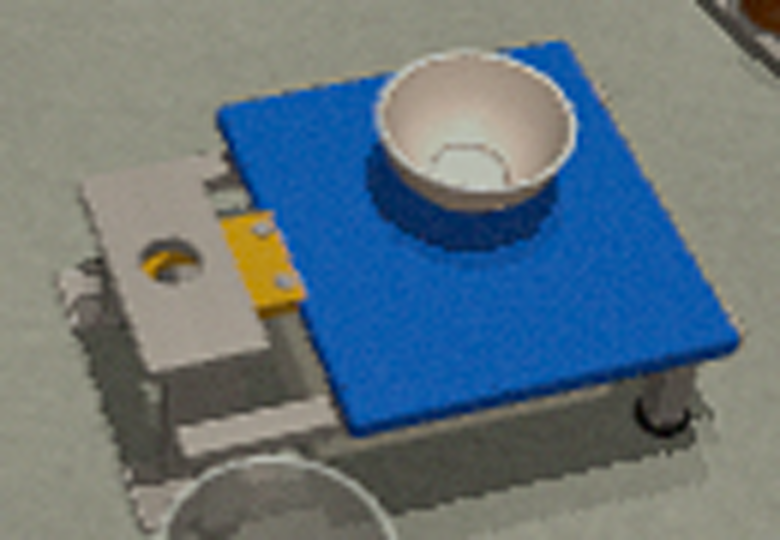

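Confirmed: the rack pin is the larger red one, with its square grip rotated. The bracket hole is at about (268,203) in the top view, with the brass crescent visible on its lower side. Next I measure.

```bash
cat > h.py <<'E'
import cv2,numpy as np
from plant import ctrl,cams
from scipy.spatial.transform import Rotation as R
def ray(m,uv):
    K=np.array([[m['fx'],0,m['cx']],[0,m['fy'],m['cy']],[0,0,1]]);E=np.array(m['extrinsics'])
    p=cv2.undistortPoints(np.array(uv,float).reshape(-1,1,2),K,np.array(m['dist_coeffs'])).reshape(-1,2)
    d=np.c_[p,np.ones(len(p))]@E[:3,:3].T
    return E[:3,3],d
def plane(m,uv,z):
    o,d=ray(m,uv);return o+d*((z-o[2])/d[:,2])[:,None]
def tri(m1,u1,m2,u2):
    o1,d1=ray(m1,[u1]);o2,d2=ray(m2,[u2]);A=np.c_[d1[0],-d2[0]]
    s=np.linalg.lstsq(A,o2-o1,rcond=None)[0];a=o1+s[0]*d1[0];b=o2+s[1]*d2[0];return (a+b)/2,np.linalg.norm(a-b)
def red(im,roi=None):
    h=cv2.cvtColor(im,cv2.COLOR_BGR2HSV);k=((h[...,0]<8)|(h[...,0]>172))&(h[...,1]>150)&(h[...,2]>60)
    k=k.astype(np.uint8)*255
    if roi:
        z=np.zeros_like(k);x0,y0,x1,y1=roi;z[y0:y1,x0:x1]=k[y0:y1,x0:x1];k=z
    return k
def st():
    o=ctrl.get_obs();print('t',round(o['t'],2),'p',o['eef_pos'].round(4),'open',round(o['opening']*85.4,1),'F',np.round(o['ft_force'],1),'M',np.round(o['wrist_torque'],2));print(R.from_rotvec(o['orientation']).as_matrix().round(3));return o
E
python3 - <<'E'
from h import *
T=cv2.imread('pics/top0.png');S=cv2.imread('pics/side0.png');mt=cams.camera_model('top');ms=cams.camera_model('side')
k=red(T,(140,200,175,230));ys,xs=np.nonzero(k);print('red top',len(xs),xs.min(),xs.max(),ys.min(),ys.max(),T[ys.min():ys.max()+1,(xs.min()+xs.max())//2])
V=T.max(2);print(V[ys.min():ys.max()+1,xs.min():xs.max()+1]*(k[ys.min():ys.max()+1,xs.min():xs.max()+1]>0))
c=max(cv2.findContours(k,0,2)[0],key=cv2.contourArea);print(cv2.minAreaRect(c))
k=red(S,(185,115,220,150));ys,xs=np.nonzero(k);print('red side',xs.min(),xs.max(),ys.min(),ys.max())
# blue board
for im,m,n in((T,mt,'top'),(S,ms,'side')):
    h=cv2.cvtColor(im,cv2.COLOR_BGR2HSV);b=((abs(h[...,0].astype(int)-108)<12)&(h[...,1]>150)).astype(np.uint8)*255
    b=cv2.morphologyEx(b,2,np.ones((3,3)));c=max(cv2.findContours(b,0,2)[0],key=cv2.contourArea)
    c=cv2.convexHull(c);q=cv2.approxPolyDP(c,6,True).reshape(-1,2)
    w=plane(m,q,.087);print(n,q.tolist(),w.round(4).tolist())
    if n=='top':
        w=plane(m,c.reshape(-1,2),.087)[:,:2].astype(np.float32);print(cv2.minAreaRect(w))
# rack top
h=cv2.cvtColor(T,cv2.COLOR_BGR2HSV);r=((T.min(2)>150)|(red(T)>0)).astype(np.uint8)*255
z=np.zeros_like(r);z[195:240,135:185]=r[195:240,135:185];c=max(cv2.findContours(z,0,2)[0],key=cv2.contourArea)
w=plane(mt,c.reshape(-1,2),.1)[:,:2].astype(np.float32);print('rack',cv2.minAreaRect(cv2.convexHull(w)))
E
```

```text
red top 58 150 158 212 220 [[ 57  70 178]
 [ 36  46 187]
 [ 33  44 186]
 [ 33  44 187]
 [ 33  43 187]
 [ 33  44 186]
 [ 32  43 187]
 [ 30  40 182]
 [ 51  61 146]]
[[  0   0   0   0 178 184 150   0   0]
 [  0   0 171 187 187 187 180 107   0]
 [  0 185 187 186 186 187 185 160   0]
 [185 186 187 188 187 186 186 180 110]
 [172 188 186 187 187 187 186 183 147]
 [  0 184 188 186 186 187 187 184 160]
 [  0 171 187 187 187 187 182 150 133]
 [  0   0 184 187 182 149 133  78   0]
 [  0   0   0 157 146   0   0   0   0]]
((154.3000030517578, 216.1000213623047), (7.602630138397217, 7.602630138397217), 63.43495178222656)
red side 197 206 125 141
top [[255, 126], [314, 140], [302, 193], [243, 180]] [[0.7518, -0.0195, 0.087], [0.7028, -0.2252, 0.087], [0.5178, -0.1822, 0.087], [0.5629, 0.0221, 0.087]]
((0.6337000727653503, -0.10019466280937195), (0.21583764255046844, 0.1979990452528), 76.56171417236328)
side [[333, 172], [362, 222], [298, 236], [277, 183]] [[0.751, -0.0211, 0.087], [0.6996, -0.2319, 0.087], [0.5095, -0.1859, 0.087], [0.5655, 0.0229, 0.087]]
rack ((0.4395536482334137, 0.31596097350120544), (0.08019419014453888, 0.07974123954772949), 13.410133361816406)
```

```bash
python3 - <<'E'
import cv2
t=cv2.imread('pics/top0.png')
cv2.imwrite('pics/crop4.png',cv2.resize(t[195:240,135:190],None,fx=12,fy=12,interpolation=cv2.INTER_NEAREST))
cv2.imwrite('pics/crop5.png',cv2.resize(t[180:220,240:300],None,fx=12,fy=12,interpolation=cv2.INTER_NEAREST))
E
```

```text
(no output)
```

View pics/crop4.png

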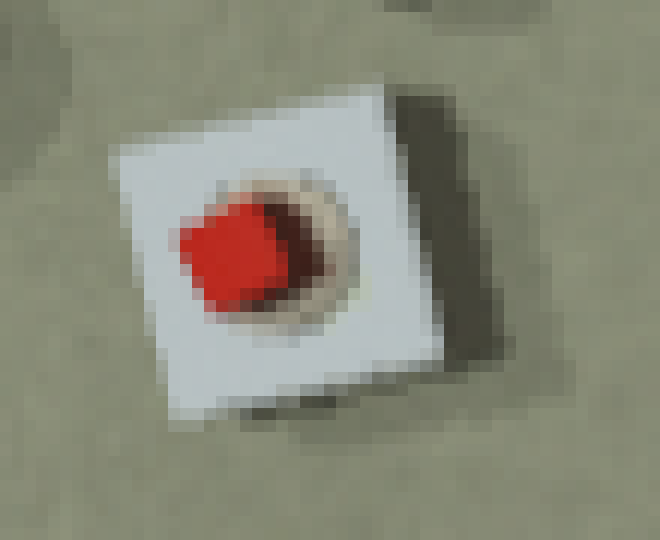

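View pics/crop5.png

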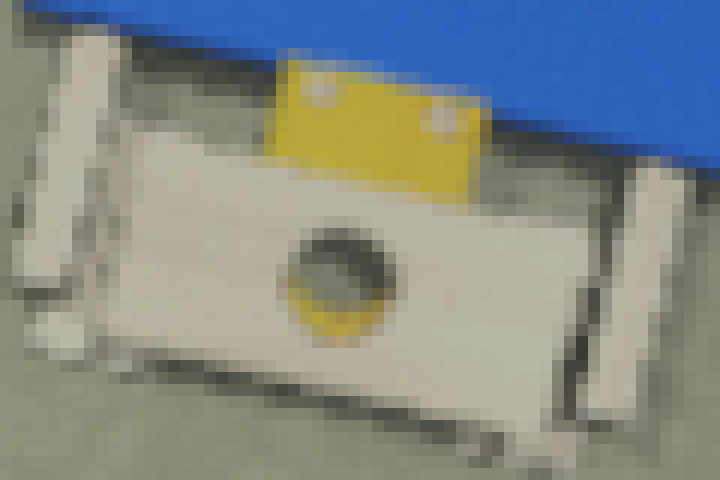

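```bash
python3 - <<'E'
from h import *
mt=cams.camera_model('top');ms=cams.camera_model('side')
print('hole',plane(mt,[[268,203.4]],.1))
print('grip top',plane(mt,[[154.2,215.9]],.156),'collar',plane(mt,[[158.2,216]],.106))
print('grip corners',plane(mt,np.array([[182,243],[256,203],[290,270],[215,312]])/12-.5+[135,195],.156).round(4))
# hole in side: crop3 (171,260)/6+(240,165)
u=np.array([171,260])/6-.5+[240,165];print('hole side',plane(ms,[u],.1),tri(mt,[268,203.4],ms,u))
print('tool needs');st()
E
```

```text
hole [[ 0.48149713 -0.06399243  0.1       ]]
grip top [[0.43867696 0.31412716 0.156     ]] collar [[0.43811642 0.31202804 0.106     ]]
grip corners [[0.4425 0.3293 0.156 ]
 [0.4535 0.3088 0.156 ]
 [0.4351 0.2992 0.156 ]
 [0.4235 0.32   0.156 ]]
hole side [[ 0.48223789 -0.06391358  0.1       ]] (array([ 0.4817514 , -0.06412604,  0.10046773]), np.float64(0.0006082219766518932))
tool needs
t 0.15 p [0.194  0.4875 0.2449] open 85.6 F [0.5 0.5 0.4] M [ 0.05 -0.   -0.  ]
[[-0.929  0.37  -0.   ]
 [ 0.37   0.929 -0.001]
 [ 0.    -0.001 -1.   ]]
```

The hole agrees between the two views (height 0.1005, rays 0.6 mm apart). The rack measures 80 x 80 mm, as given. The pin axis is near (0.4385, 0.314) with face normals at 28.5° and 118.5°. I move above it, then turn.

```bash
python3 -m crank '[0.065,-0.0364,-0.0088,0,0,0,0, 0.065,-0.0364,-0.0088,0,0,0,0, 0.065,-0.0364,-0.0088,0,0,0,0, 0.065,-0.0364,-0.0088,0,0,0,0, 0.065,-0.0364,-0.0088,0,0,0,0, 0.065,-0.0364,-0.0088,0,0,0,0, 0.065,-0.0364,-0.0088,0,0,0,0, 0.065,-0.0364,-0.0088,0,0,0,0]' 60
python3 -m crank '[0.065,0,0,0,0,0,0.116, 0.065,0,0,0,0,0,0.116, 0.065,0,0,0,0,0,0.116, 0.065,0,0,0,0,0,0.116, 0.065,0,0,0,0,0,0.116, 0.065,0,0,0,0,0,0.116, 0.065,0,0,0,0,0,0]'
python3 - <<'E'
from h import *
o=st();p=o['eef_pos'];Rm=R.from_rotvec(o['orientation']).as_matrix()
print('delta tool',(Rm.T@(np.array([.4385,.314,.14])-p)).round(4),'yaw y',np.degrees(np.arctan2(Rm[1,1],Rm[0,1])))
cv2.imwrite('pics/w1.png',cams.camera('wrist'))
E
```

```text
t: 0.82
eef_pos: [0.4421, 0.3117, 0.2428]
orientation: [-0.57, -3.086, 0.002]
ft_force: [-0.3, 1.3, 0.3]
opening: 0.761
t: 1.4
eef_pos: [0.4494, 0.3041, 0.2401]
orientation: [-1.643, -2.674, 0.01]
ft_force: [-0.0, -0.2, -0.7]
opening: 0.761
t 1.4 p [0.4494 0.3041 0.2401] open 65.0 F [-0.  -0.2 -0.7] M [ 0.   -0.08 -0.02]
[[-0.452  0.892 -0.006]
 [ 0.892  0.452 -0.004]
 [-0.001 -0.007 -1.   ]]
delta tool [ 0.0138 -0.0046  0.1001] yaw y 26.851649858960347
```

View pics/w1.png

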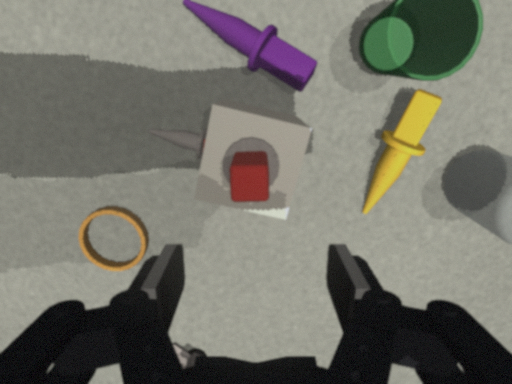

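The grip is at (249,178), square to the jaws. But purple at (255,45) and yellow at (405,150) now look as if they are lying down. I check this in the other views.

```bash
python3 - <<'E'
from h import *
S=cams.camera('side');T=cams.camera('top');cv2.imwrite('pics/s1.png',S);cv2.imwrite('pics/t1.png',T)
cv2.imwrite('pics/crop6.png',np.hstack([cv2.resize(T[160:270,100:230],None,fx=3,fy=3),cv2.resize(S[90:200,130:260],None,fx=3,fy=3)]))
E
```

```text
(no output)
```

View pics/crop6.png

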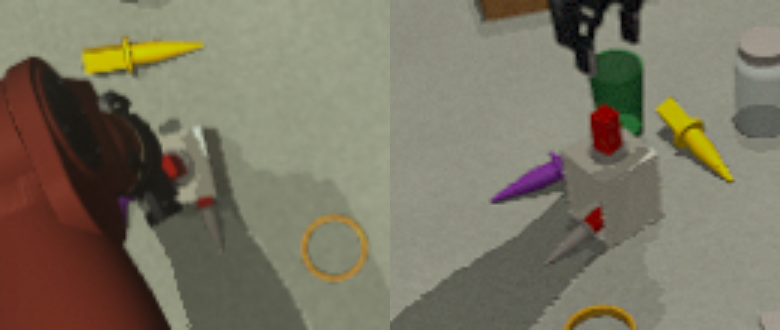

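All three look-alike pins, which started balanced on their points, have tipped over. The small red one was never near the gripper. It now leans on the fixed rack. The pin I want is still upright, so I refine its position from the wrist view.

```bash
python3 - <<'E'
from h import *
o=st()
im=cams.camera('wrist');m=cams.camera_model('wrist');cv2.imwrite('pics/w2.png',im)
k=red(im,(220,140,290,215));ys,xs=np.nonzero(k);print(xs.min(),xs.max(),ys.min(),ys.max())
c=im[140:215,215:285];cv2.imwrite('pics/crop7.png',cv2.resize(c,None,fx=8,fy=8,interpolation=cv2.INTER_NEAREST))
print(im[150:206:2,249,2])
E
```

```text
t 1.55 p [0.4494 0.3043 0.2403] open 64.8 F [-0.5 -0.3  0.4] M [0.02 0.06 0.04]
[[-0.461  0.888 -0.006]
 [ 0.888  0.46  -0.004]
 [-0.001 -0.007 -1.   ]]
231 267 154 199
[112  94  86  87  90  91  95  99 123 134 140 141 143 138 136 136 136 135
 137 136 137 136 137 138 136 126 131 142]
```

View pics/crop7.png

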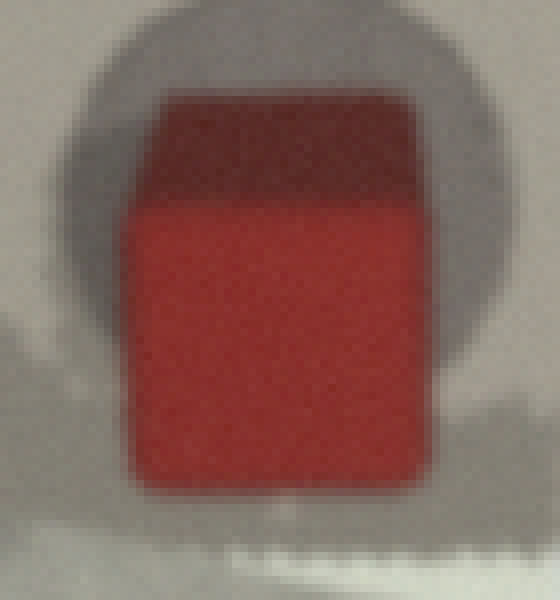

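```bash
python3 - <<'E'
from h import *
o=ctrl.get_obs();m=cams.camera_model('wrist');p=o['eef_pos'];Rm=R.from_rotvec(o['orientation']).as_matrix()
c=np.array([[128,203],[430,203],[430,494],[128,494]])/8-.5+[215,140]
w=plane(m,c,.156);print(w.round(4),np.linalg.norm(w[0]-w[1]),np.linalg.norm(w[1]-w[2]));a=w.mean(0);print(a)
a[2]=.131
print('delta tool',(Rm.T@(a-p)).round(4))
E
```

```text
[[0.4226 0.3201 0.156 ]
 [0.4442 0.3314 0.156 ]
 [0.4559 0.3094 0.156 ]
 [0.4335 0.2977 0.156 ]] 0.024411789867960526 0.024929867615745394
[0.43906677 0.31465925 0.156     ]
delta tool [ 0.014  -0.0037  0.1093]
```

```bash
python3 -m crank '[0.065,0.007,-0.0018,0.01,-0.007,0,0, 0.065,0.007,-0.0018,0.015,0,0,0, 0.065,0,0,0.025,0,0,0, 0.065,0,0,0.025,0,0,0, 0.065,0,0,0,0,0,0]'
python3 - <<'E'
from h import *
o=st();p=o['eef_pos'];Rm=R.from_rotvec(o['orientation']).as_matrix()
print('delta tool',(Rm.T@(np.array([.4390,.3145,.133])-p)).round(4))
E
```

```text
t: 2.02
eef_pos: [0.4407, 0.3165, 0.1647]
orientation: [1.611, 2.693, 0.007]
ft_force: [-0.5, 0.4, 0.3]
opening: 0.764
t 2.02 p [0.4407 0.3165 0.1647] open 65.2 F [-0.5  0.4  0.3] M [-0.02  0.07 -0.  ]
[[-0.473  0.881  0.006]
 [ 0.881  0.473  0.002]
 [-0.001  0.006 -1.   ]]
delta tool [-0.0009 -0.0026  0.0317]
```

```bash
python3 -m crank '[0.065,-0.001,-0.0025,0.011,0.005,0,0, 0.065,0,0,0.0105,0,0,0, 0.065,0,0,0.0105,0,0,0, 0.065,0,0,0,0,0,0]'
python3 - <<'E'
from h import *
o=st();p=o['eef_pos'];Rm=R.from_rotvec(o['orientation']).as_matrix()
print('delta tool',(Rm.T@(np.array([.4390,.3145,.133])-p)).round(4))
cv2.imwrite('pics/w3.png',cams.camera('wrist'))
E
```

```text
t: 2.35
eef_pos: [0.4397, 0.3147, 0.1326]
orientation: [1.605, 2.699, 0.002]
ft_force: [-0.5, -0.2, -0.5]
opening: 0.763
t 2.35 p [0.4397 0.3147 0.1326] open 65.1 F [-0.5 -0.2 -0.5] M [-0.03 -0.01 -0.  ]
[[-0.477  0.879  0.002]
 [ 0.879  0.477  0.   ]
 [-0.001  0.002 -1.   ]]
delta tool [ 0.0002 -0.0007 -0.0004]
```

View pics/w3.png

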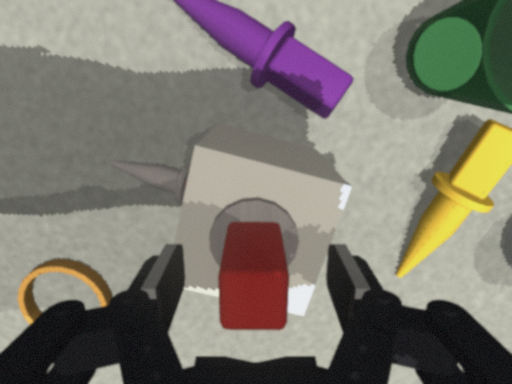

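The pin's grip at (253,275) lies between the pads. I close on it.

```bash
python3 -m crank '[0.015,0,0,0,0,0,0, 0.015,0,0,0,0,0,0, 0.015,0,0,0,0,0,0, 0.015,0,0,0,0,0,0, 0.015,0,0,0,0,0,0]' 70
python3 -m crank '[0.015,0,0,0,0,0,0, 0.015,0,0,-0.005,0,0,0, 0.015,0,0,-0.015,0,0,0, 0.015,0,0,-0.03,0,0,0, 0.015,0,0,-0.035,0,0,0, 0.015,0,0,-0.035,0,0,0, 0.015,0,0,0,0,0,0]'
python3 - <<'E'
from h import *
o=st()
S=cams.camera('side');W=cams.camera('wrist');cv2.imwrite('pics/s3.png',S);cv2.imwrite('pics/w4.png',W)
cv2.imwrite('pics/crop8.png',np.hstack([cv2.resize(S[60:200,130:270],(384,384)),W[:, 60:450]]))
E
```

```text
t: 2.82
eef_pos: [0.4419, 0.3156, 0.1367]
orientation: [1.603, 2.697, 0.009]
ft_force: [-0.0, -0.6, -2.6]
opening: 0.291
t: 3.4
eef_pos: [0.4387, 0.3141, 0.2605]
orientation: [1.604, 2.7, -0.0]
ft_force: [0.5, 0.1, -2.0]
opening: 0.293
t 3.4 p [0.4387 0.3141 0.2605] open 25.0 F [ 0.5  0.1 -2. ] M [ 0.03 -0.1  -0.  ]
[[-0.478  0.878  0.001]
 [ 0.878  0.478 -0.001]
 [-0.001  0.    -1.   ]]
```

View pics/crop8.png

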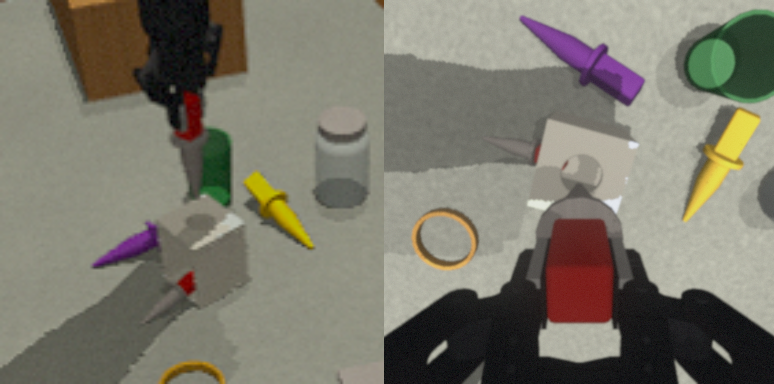

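The pin is lifted straight (25 mm opening, about 2 N of weight) and the rack hole at (580,175) in the composite is empty. I carry it over to the bracket.

```bash
python3 -m crank '[0.015,-0.015,-0.006,-0.005,0,0,0, 0.015,-0.03,-0.012,-0.005,0,0,0, 0.015,-0.03,-0.012,-0.005,0,0,0, 0.015,-0.03,-0.012,0,0,0,0, 0.015,-0.03,-0.012,0,0,0,0, 0.015,-0.03,-0.012,0,0,0,0, 0.015,-0.03,-0.012,0,0,0,0]'
python3 -m crank '[0.015,-0.03,-0.012,0,0,0,0, 0.015,-0.03,-0.012,0,0,0,0, 0.015,-0.03,-0.012,0,0,0,0, 0.015,-0.03,-0.012,0,0,0,0, 0.015,-0.02,-0.009,0,0,0,0, 0.015,-0.01,-0.004,0,0,0,0, 0.015,0,0,0,0,0,0]'
python3 - <<'E'
from h import *
o=st();p=o['eef_pos'];Rm=R.from_rotvec(o['orientation']).as_matrix()
print('delta tool',(Rm.T@(np.array([.4817,-.064,.245])-p)).round(4))
S=cams.camera('side');W=cams.camera('wrist');cv2.imwrite('pics/s4.png',S);cv2.imwrite('pics/w5.png',W)
cv2.imwrite('pics/crop9.png',np.hstack([cv2.resize(S[110:250,210:350],(384,384)),W[:, 60:450]]))
E
```

```text
t: 4.08
eef_pos: [0.4569, 0.1012, 0.2612]
orientation: [-1.584, -2.697, 0.022]
ft_force: [-0.3, 0.3, -2.4]
opening: 0.293
t: 4.67
eef_pos: [0.4705, -0.0725, 0.2506]
orientation: [-1.584, -2.679, 0.033]
ft_force: [0.0, 0.1, -2.4]
opening: 0.301
t 4.67 p [ 0.4705 -0.0725  0.2506] open 25.7 F [ 0.   0.1 -2.4] M [-0.   -0.04  0.05]
[[-0.482  0.876 -0.036]
 [ 0.876  0.482 -0.004]
 [ 0.014 -0.033 -0.999]]
delta tool [0.002  0.0141 0.0051]
```

View pics/crop9.png

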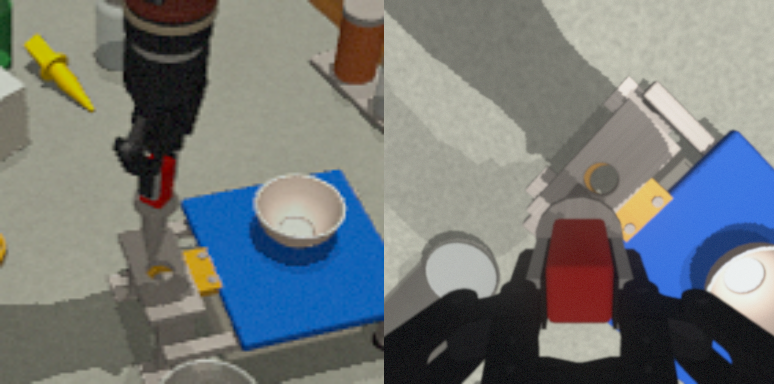

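```bash
python3 -m crank '[0.015,0.001,0.007,0,-0.025,-0.012,0, 0.015,0.001,0.006,0,-0.008,-0.002,0, 0.015,0,0,0,0,0,0]'
python3 - <<'E'
from h import *
o=st();p=o['eef_pos'];Rm=R.from_rotvec(o['orientation']).as_matrix()
print('delta tool',(Rm.T@(np.array([.4817,-.064,.245])-p)).round(4))
S=cams.camera('side');W=cams.camera('wrist');T=cams.camera('top');cv2.imwrite('pics/t5.png',T);cv2.imwrite('pics/s5.png',S);cv2.imwrite('pics/w6.png',W)
np.save('mw6.npy',cams.camera_model('wrist'),allow_pickle=True)
cv2.imwrite('pics/crop10.png',np.hstack([cv2.resize(S[165:225,240:300],(480,480),interpolation=cv2.INTER_CUBIC),cv2.resize(W[130:230,210:310],(300,300)).repeat(1,0) if 0 else cv2.resize(W[130:250,200:280],(320,480),interpolation=cv2.INTER_CUBIC)]))
E
```

```text
t: 5.02
eef_pos: [0.4796, -0.0594, 0.2486]
orientation: [-1.593, -2.703, -0.002]
ft_force: [-0.1, 0.4, -2.5]
opening: 0.293
t 5.02 p [ 0.4796 -0.0594  0.2486] open 25.0 F [-0.1  0.4 -2.5] M [ 0.02  0.01 -0.  ]
[[-0.485  0.875 -0.003]
 [ 0.875  0.485  0.003]
 [ 0.004 -0.001 -1.   ]]
delta tool [-0.0051 -0.0004  0.0036]
```

View pics/crop10.png

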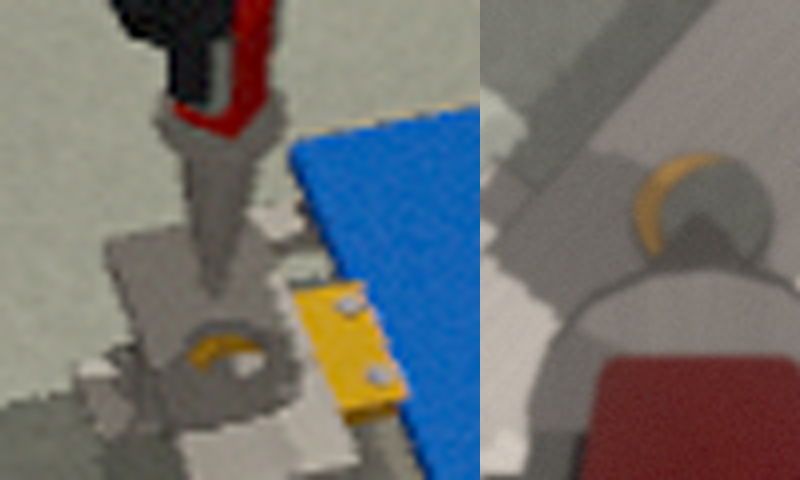

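```bash
python3 - <<'E'
from h import *
m=np.load('mw6.npy',allow_pickle=True).item();ms=cams.camera_model('side')
h=plane(m,[[255.25,185]],.1);print('hole wrist',h)
e=plane(m,[[238.0,185],[272.5,185]],.1);print('diam',np.linalg.norm(e[0]-e[1]))
t,err=tri(m,[254.5,183.0],ms,[266,200.8]);print('tip',t,err)
o=ctrl.get_obs();Rm=R.from_rotvec(o['orientation']).as_matrix();print('tip rel tcp, tool',Rm.T@(t-o['eef_pos']));print('axis pt',o['eef_pos']+Rm[:,2]*.125)
print('hole rel in tool',(Rm.T@(np.append(h[0][:2],.1)-o['eef_pos'])).round(4))
E
```

```text
hole wrist [[ 0.48202401 -0.06538105  0.1       ]]
diam 0.029588139422572195
tip [ 0.47763141 -0.05757306  0.12673955] 0.0014902523817023872
tip rel tcp, tool [ 2.56711220e-03 -5.96331144e-05  1.22100165e-01]
axis pt [ 0.47891754 -0.05978222  0.12382955]
hole rel in tool [-0.0065  0.      0.1488]
```

```bash
python3 -m crank '[0.015,-0.0039,0.0005,0.004,0,0,0, 0.015,-0.0039,0.0005,0.008,0,0,0, 0.015,0,0,0.003,0,0,0, 0.015,0,0,0,0,0,0]'
python3 - <<'E'
from h import *
o=st();p=o['eef_pos'];Rm=R.from_rotvec(o['orientation']).as_matrix()
S=cams.camera('side');W=cams.camera('wrist');T=cams.camera('top');cv2.imwrite('pics/t7.png',T);cv2.imwrite('pics/s7.png',S);cv2.imwrite('pics/w7.png',W)
np.save('mw7.npy',cams.camera_model('wrist'),allow_pickle=True)
cv2.imwrite('pics/crop11.png',np.hstack([cv2.resize(S[165:225,240:300],(480,480),interpolation=cv2.INTER_CUBIC),cv2.resize(W[130:250,200:280],(320,480),interpolation=cv2.INTER_CUBIC)]))
E
```

```text
t: 5.5
eef_pos: [0.4844, -0.0667, 0.2322]
orientation: [-1.591, -2.704, 0.0]
ft_force: [0.0, 0.2, -2.5]
opening: 0.295
t 5.5 p [ 0.4844 -0.0667  0.2322] open 25.2 F [ 0.   0.2 -2.5] M [-0.02 -0.03  0.01]
[[-0.486  0.874 -0.004]
 [ 0.874  0.486  0.002]
 [ 0.004 -0.003 -1.   ]]
```

View pics/crop11.png

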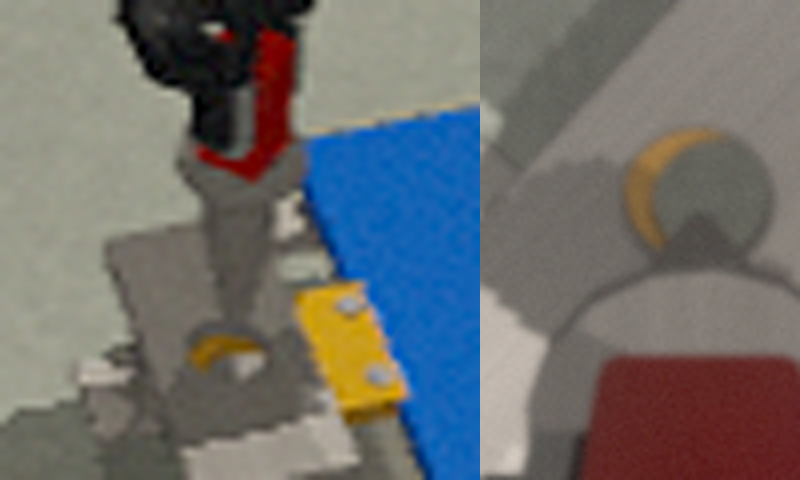

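```bash
python3 - <<'E'
from h import *
m=np.load('mw7.npy',allow_pickle=True).item();ms=cams.camera_model('side')
cv=lambda x,y:[200+(x-480)/4-.5,130+y/4-.5]
h=plane(m,[cv(699,203)],.1)[0];print('hole wrist',h)
o=ctrl.get_obs();Rm=R.from_rotvec(o['orientation']).as_matrix();p=o['eef_pos']
t,err=tri(m,cv(698,218),ms,[269.1,204.2]);print('tip',t,err,(Rm.T@(t-p)).round(4))
for z in(.107,.110):
    a=plane(m,[cv(698,218)],z)[0];b=plane(ms,[[269.1,204.2]],z)[0];print(z,'tip wrist',a.round(4),'tip side',b.round(4))
hh=np.array([.4819,-.0644,.1]);print('hole rel tcp tool',(Rm.T@(hh-p)).round(4),'from wrist',(Rm.T@(h-p)).round(4))
E
```

```text
hole wrist [ 0.48248774 -0.0647954   0.1       ]
tip [ 0.48338299 -0.06434219  0.11511519] 0.003421859035015809 [0.0022 0.0002 0.118 ]
0.107 tip wrist [ 0.4829 -0.0658  0.107 ] tip side [ 0.489  -0.0584  0.107 ]
0.11 tip wrist [ 0.4825 -0.0651  0.11  ] tip side [ 0.4876 -0.0607  0.11  ]
hole rel tcp tool [ 0.0028 -0.0011  0.1331] from wrist [ 0.0022 -0.0008  0.1331]
```

The wrist view shows the tip at (698,215) in the composite, inside the hole circle centred at (699,203), about 1-2 mm from its centre. I descend in stages and watch the force.

```bash
python3 -m crank '[0.015,0.0005,-0.0005,0.008,0,0.003,0, 0.015,0,0,0.008,0,0,0, 0.015,0,0,0.008,0,0,0, 0.015,0,0,0.006,0,0,0, 0.015,0,0,0,0,0,0]'
python3 - <<'E'
from h import *
o=st()
S=cams.camera('side');W=cams.camera('wrist');cv2.imwrite('pics/s8.png',S);cv2.imwrite('pics/w8.png',W)
np.save('mw8.npy',cams.camera_model('wrist'),allow_pickle=True)
cv2.imwrite('pics/crop12.png',np.hstack([cv2.resize(S[165:225,240:300],(480,480),interpolation=cv2.INTER_CUBIC),cv2.resize(W[130:250,200:280],(320,480),interpolation=cv2.INTER_CUBIC)]))
E
```

```text
t: 6.07
eef_pos: [0.4837, -0.0663, 0.2003]
orientation: [-1.59, -2.702, -0.003]
ft_force: [-0.5, 0.8, -2.5]
opening: 0.291
t 6.07 p [ 0.4837 -0.0663  0.2003] open 24.9 F [-0.5  0.8 -2.5] M [-0.   -0.   -0.03]
[[-0.486  0.874 -0.004]
 [ 0.874  0.486  0.005]
 [ 0.006 -0.001 -1.   ]]
```

View pics/crop12.png

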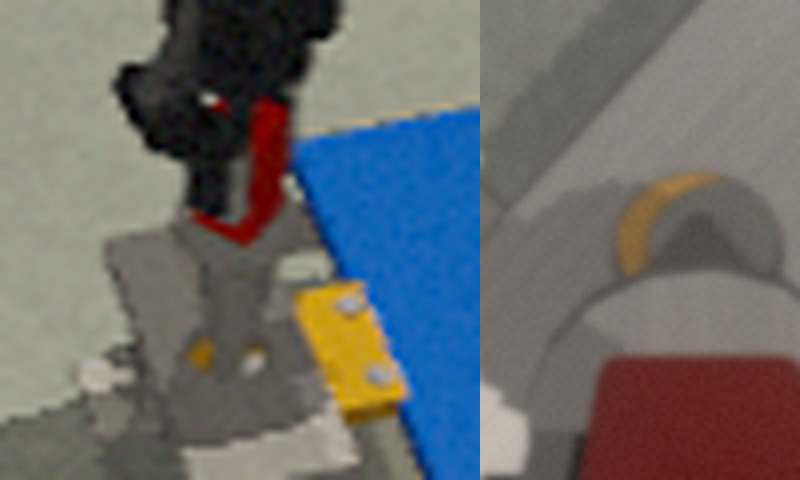

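```bash
python3 -m crank '[0.015,0,-0.0005,0.008,0,0.003,0, 0.015,0,0,0.008,0,0,0, 0.015,0,0,0.006,0,0,0, 0.015,0,0,0.004,0,0,0, 0.015,0,0,0,0,0,0]'
python3 - <<'E'
from h import *
o=st()
S=cams.camera('side');W=cams.camera('wrist');cv2.imwrite('pics/s9.png',S);cv2.imwrite('pics/w9.png',W)
np.save('mw9.npy',cams.camera_model('wrist'),allow_pickle=True)
cv2.imwrite('pics/crop13.png',np.hstack([cv2.resize(S[165:225,240:300],(480,480),interpolation=cv2.INTER_CUBIC),cv2.resize(W[130:250,200:280],(320,480),interpolation=cv2.INTER_CUBIC)]))
E
```

```text
t: 6.58
eef_pos: [0.4842, -0.0667, 0.1733]
orientation: [-1.59, -2.702, -0.007]
ft_force: [-1.2, -0.4, -2.5]
opening: 0.293
t 6.58 p [ 0.4842 -0.0667  0.1733] open 25.0 F [-1.2 -0.4 -2.5] M [-0.06  0.06  0.03]
[[-0.486  0.874 -0.003]
 [ 0.874  0.486  0.007]
 [ 0.008  0.    -1.   ]]
```

View pics/crop13.png

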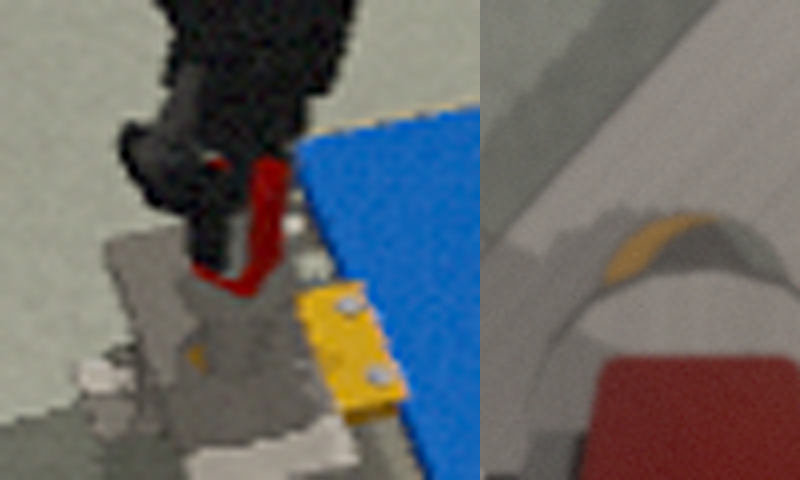

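No contact force yet. I straighten the tilt slightly, centre, and go on.

```bash
python3 -m crank '[0.015,0.0015,-0.0006,0.004,0,-0.006,0, 0.015,0,0,0.005,0,0,0, 0.015,0,0,0.005,0,0,0, 0.015,0,0,0,0,0,0]'
python3 - <<'E'
from h import *
o=st()
E
```

```text
t: 7.02
eef_pos: [0.4835, -0.0654, 0.1602]
orientation: [1.592, 2.706, 0.003]
ft_force: [1.4, -0.8, -3.5]
opening: 0.295
t 7.02 p [ 0.4835 -0.0654  0.1602] open 25.2 F [ 1.4 -0.8 -3.5] M [-0.09 -0.2   0.04]
[[-0.486  0.874  0.002]
 [ 0.874  0.486  0.001]
 [-0.001  0.002 -1.   ]]
```

```bash
python3 -m crank '[0.015,0.0005,-0.0005,0.004,0,0,0, 0.015,0,0,0.004,0,0,0, 0.015,0,0,0,0,0,0]'
python3 - <<'E'
from h import *
o=st()
W=cams.camera('wrist');S=cams.camera('side')
cv2.imwrite('pics/crop14.png',np.hstack([cv2.resize(S[165:225,240:300],(480,480),interpolation=cv2.INTER_CUBIC),cv2.resize(W[130:250,200:280],(320,480),interpolation=cv2.INTER_CUBIC)]))
E
```

```text
t: 7.27
eef_pos: [0.4834, -0.0654, 0.152]
orientation: [1.591, 2.705, 0.003]
ft_force: [0.8, 0.9, -5.0]
opening: 0.292
t 7.27 p [ 0.4834 -0.0654  0.152 ] open 24.9 F [ 0.8  0.9 -5. ] M [ 0.   -0.13  0.04]
[[-0.486  0.874  0.004]
 [ 0.874  0.486 -0.   ]
 [-0.002  0.004 -1.   ]]
```

View pics/crop14.png

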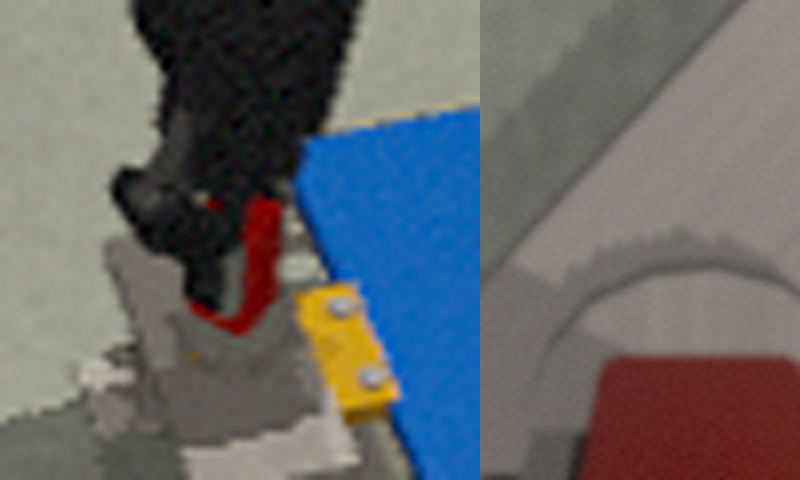

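The board is being drawn across (the tongue bolts have shifted towards the bracket). About 15 mm to go.

```bash
python3 -m crank '[0.015,0,-0.0003,0.004,0.003,0,0, 0.015,0,0,0.004,0,0,0, 0.015,0,0,0,0,0,0]'
python3 - <<'E'
from h import *
o=st()
E
```

```text
t: 7.62
eef_pos: [0.4835, -0.0655, 0.1439]
orientation: [1.592, 2.706, -0.0]
ft_force: [1.3, -0.2, -4.8]
opening: 0.295
t 7.62 p [ 0.4835 -0.0655  0.1439] open 25.2 F [ 1.3 -0.2 -4.8] M [ 0.02 -0.13  0.01]
[[-0.486  0.874  0.002]
 [ 0.874  0.486 -0.001]
 [-0.002  0.001 -1.   ]]
```

```bash
python3 -m crank '[0.015,0,0,0.003,0,0,0, 0.015,0,0,0.003,0,0,0, 0.015,0,0,0,0,0,0]'
python3 - <<'E'
from h import *
o=st()
W=cams.camera('wrist');S=cams.camera('side')
cv2.imwrite('pics/crop15.png',np.hstack([cv2.resize(S[165:225,240:300],(480,480),interpolation=cv2.INTER_CUBIC),cv2.resize(W[130:250,200:280],(320,480),interpolation=cv2.INTER_CUBIC)]))
E
```

```text
t: 7.87
eef_pos: [0.4835, -0.0655, 0.1372]
orientation: [1.592, 2.706, -0.001]
ft_force: [0.1, 0.4, -3.0]
opening: 0.29
t 7.87 p [ 0.4835 -0.0655  0.1372] open 24.8 F [ 0.1  0.4 -3. ] M [ 0.08 -0.07 -0.  ]
[[-0.486  0.874  0.002]
 [ 0.874  0.486 -0.001]
 [-0.002  0.001 -1.   ]]
```

View pics/crop15.png

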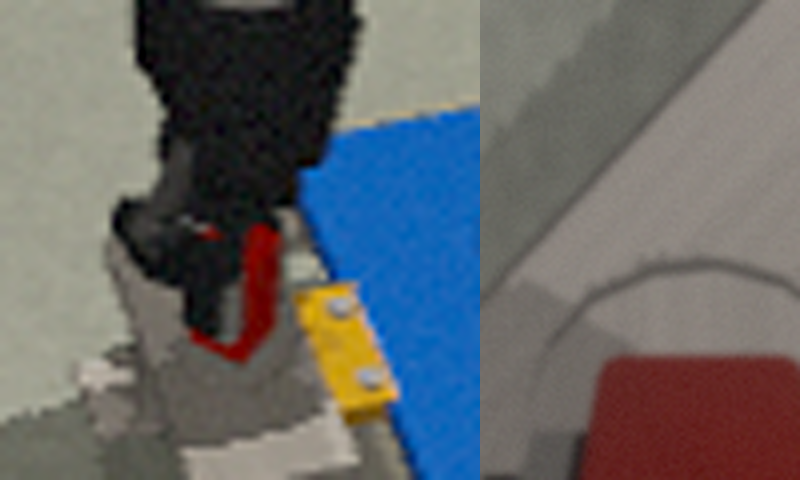

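```bash
python3 -m crank '[0.015,0.0006,-0.0007,0,0,0,0, 0.015,0.0004,-0.0004,0,0,0,0, 0.015,0,0,0,0,0,0]'
python3 - <<'E'
from h import *
o=st()
E
```

```text
t: 8.22
eef_pos: [0.4831, -0.0655, 0.1375]
orientation: [1.591, 2.704, 0.0]
ft_force: [-0.1, -0.4, -2.6]
opening: 0.291
t 8.22 p [ 0.4831 -0.0655  0.1375] open 24.9 F [-0.1 -0.4 -2.6] M [-0.04 -0.09  0.01]
[[-0.486  0.874  0.004]
 [ 0.874  0.486 -0.002]
 [-0.004  0.002 -1.   ]]
```

```bash
python3 -m crank '[0.015,0.0008,-0.001,0,0.002,0.003,0, 0.015,0.0007,-0.0008,0,0,0,0, 0.015,0,0,0,0,0,0]'
python3 - <<'E'
from h import *
o=st()
E
```

```text
t: 8.47
eef_pos: [0.4817, -0.0653, 0.138]
orientation: [1.592, 2.706, 0.001]
ft_force: [0.8, -0.2, -3.1]
opening: 0.295
t 8.47 p [ 0.4817 -0.0653  0.138 ] open 25.2 F [ 0.8 -0.2 -3.1] M [ 0.02 -0.3   0.03]
[[-0.486  0.874  0.003]
 [ 0.874  0.486 -0.001]
 [-0.002  0.002 -1.   ]]
```

```bash
python3 -m crank '[0.015,0,0,0.0015,0,0,0, 0.015,0,0,0.001,0,0,0, 0.015,0,0,0,0,0,0]'
python3 - <<'E'
from h import *
o=st()
E
```

```text
t: 8.72
eef_pos: [0.4817, -0.0654, 0.1361]
orientation: [1.591, 2.705, 0.001]
ft_force: [1.7, 0.1, -3.3]
opening: 0.292
t 8.72 p [ 0.4817 -0.0654  0.1361] open 25.0 F [ 1.7  0.1 -3.3] M [ 0.09 -0.44  0.03]
[[-0.486  0.874  0.003]
 [ 0.874  0.486 -0.001]
 [-0.002  0.002 -1.   ]]
```

```bash
python3 -m crank '[0.015,0,0,0.0015,0,0,0, 0.015,0,0,0.0015,0,0,0, 0.015,0,0,0,0,0,0]'
python3 - <<'E'
from h import *
o=st()
W=cams.camera('wrist');S=cams.camera('side')
cv2.imwrite('pics/crop16.png',np.hstack([cv2.resize(S[165:225,240:300],(480,480),interpolation=cv2.INTER_CUBIC),cv2.resize(W[130:250,200:280],(320,480),interpolation=cv2.INTER_CUBIC)]))
E
```

```text
t: 8.97
eef_pos: [0.4816, -0.0654, 0.1365]
orientation: [1.59, 2.704, 0.001]
ft_force: [0.1, 0.5, -3.5]
opening: 0.294
t 8.97 p [ 0.4816 -0.0654  0.1365] open 25.1 F [ 0.1  0.5 -3.5] M [-0.02 -0.3  -0.01]
[[-0.486  0.874  0.005]
 [ 0.874  0.486 -0.002]
 [-0.004  0.003 -1.   ]]
```

View pics/crop16.png

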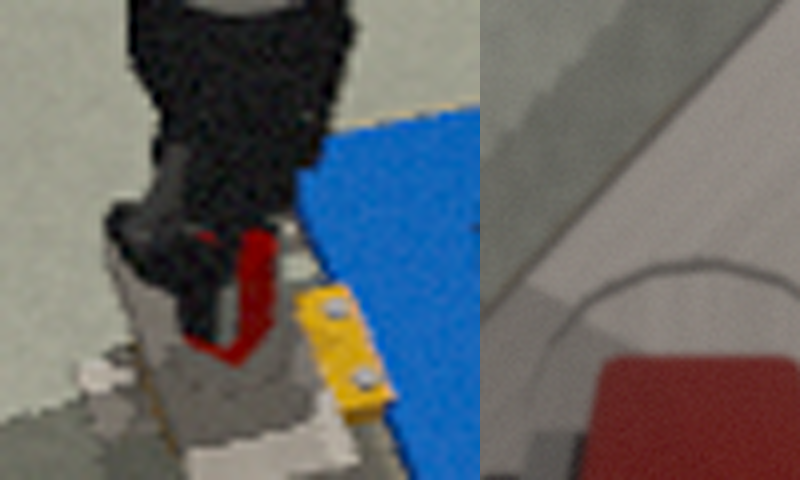

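```bash
python3 -m crank '[0.015,0,0,0.002,0,0,0, 0.015,0,0,0.002,0,0,0, 0.015,0,0,0.003,0,0,0]'
python3 - <<'E'
from h import *
o=st()
E
```

```text
t: 9.32
eef_pos: [0.4818, -0.0656, 0.1359]
orientation: [1.588, 2.701, 0.001]
ft_force: [-18.6, 4.8, 61.2]
opening: 0.293
t 9.32 p [ 0.4818 -0.0656  0.1359] open 25.0 F [-18.6   4.8  61.2] M [ 1.19  4.24 -0.13]
[[-0.486  0.874  0.007]
 [ 0.874  0.486 -0.003]
 [-0.007  0.005 -1.   ]]
```

It is solid at 61 N with the TCP at z = 0.136. The TCP was at 0.1367 in the rack, so the collar is at bracket height. I relax, release and retreat straight up.

```bash
python3 -m crank '[0.015,0,0,-0.0005,0,0,0, 0.015,0,0,0,0,0,0]'
python3 -m crank '[0.05,0,0,0,0,0,0, 0.05,0,0,0,0,0,0, 0.05,0,0,0,0,0,0, 0.05,0,0,0,0,0,0]'
python3 - <<'E'
from h import *
o=st()
E
```

```text
t: 9.48
eef_pos: [0.4815, -0.0656, 0.1377]
orientation: [1.588, 2.7, 0.001]
ft_force: [1.4, 1.1, -1.7]
opening: 0.292
t: 9.82
eef_pos: [0.4808, -0.0655, 0.1364]
orientation: [1.589, 2.702, -0.0]
ft_force: [0.5, 0.1, 0.2]
opening: 0.587
t 9.82 p [ 0.4808 -0.0655  0.1364] open 50.2 F [0.5 0.1 0.2] M [-0.01  0.05 -0.02]
[[-0.486  0.874  0.006]
 [ 0.874  0.486 -0.004]
 [-0.006  0.003 -1.   ]]
```

```bash
python3 -m crank '[0.055,0,0,-0.02,0,0,0, 0.055,0,0,-0.03,0,0,0, 0.055,0,0,-0.03,0,0,0, 0.055,0,0,-0.03,0,0,0, 0.055,0,0,-0.02,0,0,0, 0.055,0.03,0,0,0,0,0, 0.055,0.03,0,0,0,0,0, 0.055,0.03,0,0,0,0,0]'
python3 - <<'E'
from h import *
o=st()
W=cams.camera('wrist');S=cams.camera('side');T=cams.camera('top')
cv2.imwrite('pics/s20.png',S);cv2.imwrite('pics/t20.png',T);cv2.imwrite('pics/w20.png',W)
cv2.imwrite('pics/crop20.png',np.hstack([cv2.resize(S[145:245,240:370],(520,400),interpolation=cv2.INTER_CUBIC),cv2.resize(T[150:230,230:286],(280,400),interpolation=cv2.INTER_CUBIC)]))
E
```

```text
t: 10.48
eef_pos: [0.4366, 0.0121, 0.2693]
orientation: [1.6, 2.7, -0.003]
ft_force: [0.0, 0.1, -1.4]
opening: 0.64
t 10.48 p [0.4366 0.0121 0.2693] open 54.7 F [ 0.   0.1 -1.4] M [ 0.07 -0.   -0.02]
[[-0.48   0.877  0.001]
 [ 0.877  0.48  -0.003]
 [-0.003 -0.    -1.   ]]
```

View pics/crop20.png

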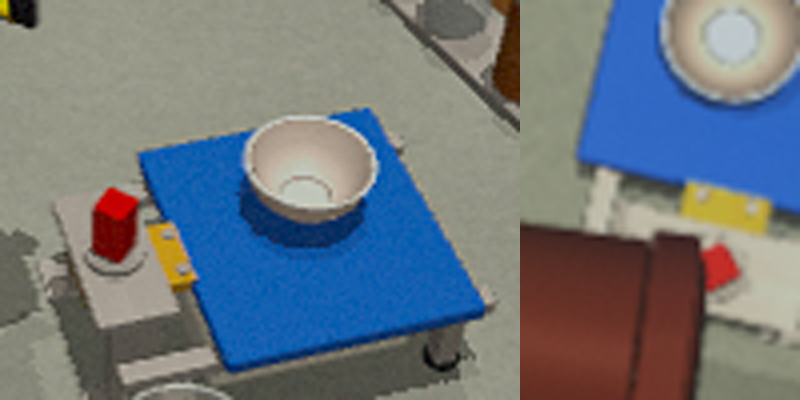

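View pics/w20.png

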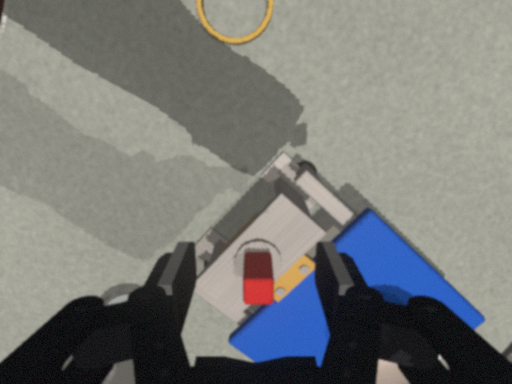

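```bash
python3 - <<'E'
from h import *
ms=cams.camera_model('side');mt=cams.camera_model('top');u=np.array([.976,-.215])
S0=cv2.imread('pics/side0.png');S=cv2.imread('pics/s20.png');T0=cv2.imread('pics/top0.png');T=cv2.imread('pics/t20.png')
def blue(im):
    h=cv2.cvtColor(im,cv2.COLOR_BGR2HSV);return ((abs(h[...,0].astype(int)-108)<12)&(h[...,1]>150)).astype(np.uint8)
for n,a,b,m in(('side',S0,S,ms),('top',T0,T,mt)):
    c=[]
    for im in(a,b):
        k=blue(im);k[:110]=0
        if n=='top': k[:, :240]=0;k[:,330:]=0
        ct=max(cv2.findContours(k,0,2)[0],key=cv2.contourArea)
        w=plane(m,cv2.convexHull(ct).reshape(-1,2),.087)[:,:2];s=w@u
        c.append((s.min(),s.max(),cv2.minAreaRect(w.astype(np.float32))[0]))
    print(n,np.round(np.array(c[1][:2])-c[0][:2],4),(np.array(c[1][2])-c[0][2])@u)
d=cv2.absdiff(S0,S).max(2);cv2.imwrite('pics/d.png',cv2.resize(S,None,fx=1.5,fy=1.5))
k=red(S,(255,185,285,220));ys,xs=np.nonzero(k);print(xs.min(),xs.max(),ys.min(),ys.max())
# side grip corners in crop20: scale 4, off (240,145)
f=lambda x,y:[240+x/4-.5,145+y/4-.5]
tp=np.mean([f(113,187),f(139,201),f(121,220),f(93,208)],0);print('grip top at .156',plane(ms,[tp],.156))
print('collar at .106',plane(ms,[f(115,252)],.106))
W=cv2.imread('pics/w20.png');cv2.imwrite('pics/crop21.png',np.hstack([cv2.resize(W[220:320,190:340],(450,300),interpolation=cv2.INTER_CUBIC),cv2.resize(S[180:220,250:290],(300,300),interpolation=cv2.INTER_CUBIC)]))
E
```

```text
side [-0.0054 -0.0059] -0.005294777125120163
top [-0.0053 -0.0049] -0.005445222020149231
263 274 192 210
grip top at .156 [[ 0.48128703 -0.06645736  0.156     ]]
collar at .106 [[ 0.48076032 -0.06765483  0.106     ]]
```

View pics/crop21.png

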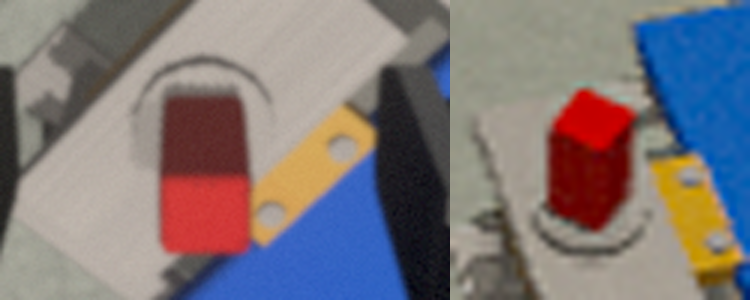

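View pics/d.png

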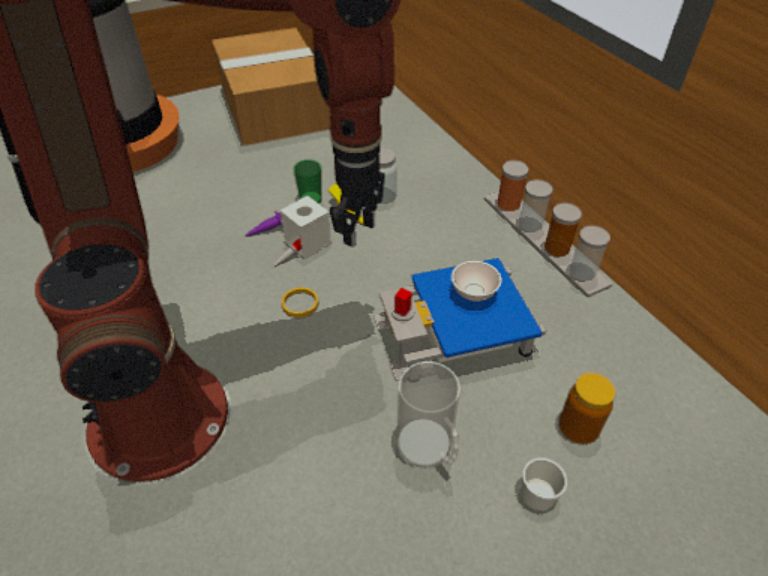

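The pin is upright and its collar sits on the bracket, and the bowl and bystanders look unchanged. The board moved about 5.4 mm. I check how large the starting offset was, using the saved wrist pictures.

```bash
python3 - <<'E'
from h import *
from scipy.optimize import least_squares
u=np.array([.976,-.215])
for n,roi in((6,(235,160,275,200)),(7,(232,155,275,200)),(8,(230,165,275,205))):
    W=cv2.imread(f'pics/w{n}.png');m=np.load(f'mw{n}.npy',allow_pickle=True).item()
    h=cv2.cvtColor(W,cv2.COLOR_BGR2HSV);k=((h[...,0]>10)&(h[...,0]<26)&(h[...,1]>90)).astype(np.uint8)
    z=np.zeros_like(k);x0,y0,x1,y1=roi;z[y0:y1,x0:x1]=k[y0:y1,x0:x1]
    c=max(cv2.findContours(z,0,1)[0],key=cv2.contourArea).reshape(-1,2).astype(float)
    a=plane(m,c,.1)[:,:2];b=plane(m,c,.087)[:,:2]
    hole=np.array([.4822,-.0648])
    # outer edge pts: those at ~15mm from hole centre on z=.1; inner: rest
    for it in range(5):
        r=np.linalg.norm(a-hole,axis=1);o=abs(r-.015)<.0012
        hole=least_squares(lambda q:np.linalg.norm(a[o]-q,axis=1)-.015,hole).x
    i=np.linalg.norm(a-hole,axis=1)<.0125
    t=least_squares(lambda q:np.linalg.norm(b[i]-q,axis=1)-.015,hole+.007*u).x
    t1=least_squares(lambda s:np.linalg.norm(b[i]-hole-s[0]*u,axis=1)-.015,[.007]).x
    print(n,len(c),o.sum(),i.sum(),'hole',hole.round(4),'tongue',t.round(4),'off',((t-hole)@u).round(4),'1d',t1.round(4))
E
```

```text
6 63 35 22 hole [ 0.483  -0.0651] tongue [ 0.4884 -0.0671] off 0.0057 1d [0.0054]
7 77 38 29 hole [ 0.4828 -0.0653] tongue [ 0.4887 -0.0665] off 0.006 1d [0.006]
8 69 40 23 hole [ 0.483  -0.0653] tongue [ 0.4887 -0.0675] off 0.0061 1d [0.0058]
```

The starting offset was about 6 mm and the board has moved about 5.4 mm, so it is in line to within about 1 mm. I hand in.

```bash
python3 -c "
from plant import workorder
print(workorder.close_job())"
```

```text
the job is handed in; nothing more can be done
None
```

I took the large red-handled pin from its rack and pushed it down through the bracket and tongue holes until it seated. Then I let go, backed the arm clear and handed the job in at about 10.6 s. Handing in gave no verdict.

**Last checks**
- **Seating:** the final press met a solid stop at 61 N on the wrist, against the 120 N limit. The tool was then at z = 0.136, about the same height as when the pin hung in the 100 mm rack. The pictures show the pin upright with its collar on the bracket.
- **Board:** it moved about 5.4 mm, measured in two views. Three wrist pictures put the starting offset at 5.4–6.1 mm, so roughly 0.5 mm should remain, to within 1 mm or so.
- **Bystanders:** the bowl and the other listed things look unchanged in the side view; I did not measure them.

**What disagreed or was not as planned**
- **Nudge with the pin:** just before the final press I moved the gripped pin about 2 mm towards the stand's −x to draw the board further into line. The arm and gripper never touched the board.
- **Look-alike pins:** the purple, yellow and small red pins tipped over during the first move. They had been standing on their points, and I think they fell by themselves because the gripper stayed well above them. They still lie on the counter, the small red one against the rack.
- **Position readings:** the side and wrist cameras differed by several millimetres on the pin's tip before insertion, so I followed the wrist view. The side view also put the seated collar about 3 mm off the hole, probably because of where I picked the point.

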